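Sort the left-over fittings into their trays

ROBOT

A 6-joint arm with a two-finger parallel gripper is mounted at the origin on the work surface. World frame = base frame: x ahead of the robot, y to its left, z up, the work surface at z = 0. Lengths are in m, angles in rad, forces in N, time in s.
With the tool pointing down it reaches from about 0.325 to 0.875 m from the base axis. Payload 4.4 kg.
Tool frame: the origin (TCP) lies at the centre of the arm's flange, where the gripper is bolted on; the fingertips stand 173 mm ahead of it and the grasp point (between the pads) lies 155 mm ahead of it; z points along the fingers, y is the line along which they close (so a half turn about z gives the same grasp; the last joint's range is limited). The gripper opens to 85 mm and grips with 20 to 120 N. Pads are 22 mm wide; open, the fingers measure 114 mm over their backs; the gripper's body (76 mm by 85 mm) begins 54 mm behind the grasp point. The pads swing forward as they close: fully open they stand 13 mm farther back than shut.
Start: joints at [1.105, 0.207, 1.542, -0, 1.393, -0.15], TCP at [0.178, 0.547, 0.405] pointing down, gripper open.
Joint ranges: [-2.73, 2.73], [-0.86, 2.22], [0.23, 2.46], [-1.11, 4.25], [0.08, 2.63], [-2.82, 2.82]. Speed limits (rad/s): [2.79, 2.79, 3.14, 3.14, 3.14, 3.14].

INTERFACE

Orientations are given as [roll, pitch, yaw] about the fixed x, y, z axes, in that order (R = Rz(yaw) Ry(pitch) Rx(roll)).
In Python, from station import arm gives the robot as it stands.
- The arm moves only by the shell command python3 -m jog 'ROWS' [OPENING] [FORCE]. ROWS is a JSON object of lists of equal length, an entry for each row: "offset": the shift along the tool's x, y, z in mm, a list of three; "turn": the turn, a rotation vector about the tool's x, y, z in degrees, a list of three. In form: {"offset": [[x, y, z], ...], "turn": [[rx, ry, rz], ...]}. A call has 1 to 5 rows; each row shifts and turns the commanded pose from where the row before left it, along the tool's axes as they then stand; what a row does not reach is not made up. A row lasts 1/12 s, in which the tool goes at most 41.7 mm and 7.16 degrees, less where a joint would pass 70% of its speed; a pose out of reach is approached as far as the arm can. A call with a gripper value outside its range is refused whole. OPENING is the opening in per cent of the stroke, from 0 (shut) to 100 (fully open), set as the call begins (- or left out, the last holds). The fingers move at their own pace and stop on an object; FORCE is the grip in N (left out, the last holds). Time passes only in rows, so rows that do not move let the fingers close. It gives the time, the measured TCP pose, the force, the opening and the grip force at its end, in the units of the state.
- arm.sense(): the state, without advancing time (a new reading comes with each control period).
- arm.get_image(name): name is "scene" or "side" or "wrist"; returns a dict with "pixels" (384x512x3 uint8, red, green, blue), "intrinsics" (3x3 intrinsics, pixels), "dist_coeffs" ([k1, k2, p1, p2, k3] as OpenCV has them; the pictures are not rectified), "R" (3x3) and "t" (3): a world point X has camera coordinates R X + t. Camera axes: x right, y down, z forward; pixel columns grow to the right and rows downward; lengths in m; the calibration is good to about 2 mm. A picture is of the moment at which its call begins. There is no depth.
- arm.finish_job(): hands the job in; it is judged then, once.
Trained networks look in a picture, given as the dict that the camera call returned (one of the last four; its "shot" number tells which), for a name from the list of things; names that differ only in an ending like _2 or _b are one class to them, and where a whole thing is asked for, a point or a joint stands for the part that bears it (a point fixed in the world has none). Each returns a list of dicts, best first, with "p" (0 to 1); they miss things now and then, are a little off and sometimes report something else, mostly with a low value. They report only what shows in the picture. A call takes as long as a camera call.
- arm.find_in(picture, thing): "bbox" ([centre column, centre row, width, height] as shares, 0 to 1, of the picture: columns of its width, rows of its height, round what is visible of it).
The state is a dict: "time_s": time; "joint_positions": joint angles; "joint_velocities": joint speeds; "joint_efforts": joint torques, N m; "tool_pos": TCP position; "eef_rot": TCP orientation; "contact_force": force on the tool from outside, world axes, zero at the start; "moment": the same for the moment, N m; "opening": opening from 0.0 (shut) to 1.0 (fully open); "gripper_force": force on a finger pad.
Only numpy, scipy, OpenCV 4.12 (cv2) and the standard library are available. Lean on these libraries where they do the work, as an engineer would, in place of code of your own. Each camera call takes 0.05 s, during which the arm holds its last target. There are 200 camera calls.

TASK

Clear the left-over fittings off the joinery bench into their trays: both wooden knobs into the round tray, both loose tenons into the square tray and the steel pull handle into the long tray. Each must rest on the floor of its tray with nothing under it, the knobs standing upright on their feet, the tenons lying flat, the handle standing on its backplate. Leave the sander and the glue bottle where they are.

Things in the scene. Friction and masses are not known exactly. Their poses are not given: they have to be found in the camera images.
- knob_a: Turned dark-wood drawer knob standing on its foot. 36 mm high: foot 30 mm across, waist 20 mm at 12 mm height, head 38 mm across at its widest from 21 to 30 mm above the underside. About 45 g. Origin: centre of its underside, z up along its axis. One of two alike.
- knob_b: Turned dark-wood drawer knob standing on its foot. 36 mm high: foot 30 mm across, waist 20 mm at 12 mm height, head 38 mm across at its widest from 21 to 30 mm above the underside. About 45 g. Origin: centre of its underside, z up along its axis. One of two alike.
- tenon_a: Loose tenon for joinery, a small flat dark-wood block with rounded edges and pale grooves along its top, lying flat. 60 mm long (its x axis), 26 mm wide (y), 14 mm thick (z). About 30 g. Origin: centre of its underside, z up. One of two alike.
- tenon_b: Loose tenon for joinery, a small flat dark-wood block with rounded edges and pale grooves along its top, lying flat. 60 mm long (its x axis), 26 mm wide (y), 14 mm thick (z). About 30 g. Origin: centre of its underside, z up. One of two alike.
- handle: Steel door pull: a straight round bar 12 mm thick and 92 mm long on two 10 mm posts (36 mm either side of the middle) over a backplate 104 x 32 x 4 mm on which it stands. Long side along its x axis; the bar's centre line is 30 mm above the underside, its top 36 mm; the bar is free to be pinched across y in the middle. About 120 g. Origin: centre of the backplate's underside, z up.
- round_tray: Round grey metal tray, fixed to the bench, for knobs. 158 mm outside diameter, 30 mm high, wall 4 mm, so about 146 mm clear at the floor; inner floor 5 mm above the bench. Origin: centre of its underside, z up.
- square_tray: Square grey metal tray, fixed to the bench, for loose tenons. 160 x 160 mm outside, 25 mm high, walls 5 mm, so 150 x 150 mm inside; inner floor 5 mm above the bench. Origin: centre of its underside, z up, x and y along its sides.
- long_tray: Long narrow grey metal tray, fixed to the bench, for pull handles. Outside 180 mm along its y axis, 90 mm along its x axis, 20 mm high, walls 5 mm, so 170 x 80 mm inside; inner floor 5 mm above the bench. Origin: centre of its underside, z up.
- sander: Bystander: blue and black random-orbit sander standing on its red pad (124 mm across), 128 mm high, its black dust box reaching 188 mm from the pad's centre along its x axis. Origin: centre of the pad's underside.
- glue: Bystander: white glue bottle, 64 mm across, 170 mm high, standing. Origin: centre of its underside.

How it is judged:
At the end, for the whole second after the job is handed in: Both knobs stand upright (within 0.15 rad) inside the round tray, both tenons lie flat (within 0.15 rad) inside the square tray, the handle stands on its backplate (within 0.15 rad) inside the long tray; each with its underside within 5 mm of its tray's floor; all released and at rest (z of knob_a in the frame of round_tray between 0.001 and 0.01 m and angle between each of knob_a, knob_b, handle's own z axis and vertical below 0.15 rad and horizontal distance between each of knob_a, knob_b and round_tray below 0.06 m and linear speed of each of knob_a, knob_b, tenon_a, tenon_b, handle below 0.02 m/s and angular speed of each of knob_a, knob_b, tenon_a, tenon_b, handle below 0.2 rad/s and z of knob_b in the frame of round_tray between 0.001 and 0.01 m and ((z of tenon_a in the frame of square_tray between 0.001 and 0.01 m and angle between tenon_a's own z axis and vertical below 0.15 rad) or (z of tenon_a in the frame of square_tray between 0.015 and 0.024 m and angle between tenon_a's own z axis and vertical above 2.99 rad)) and x of tenon_a in the frame of square_tray between -0.066 and 0.066 m and y of tenon_a in the frame of square_tray between -0.066 and 0.066 m and ((z of tenon_b in the frame of square_tray between 0.001 and 0.01 m and angle between tenon_b's own z axis and vertical below 0.15 rad) or (z of tenon_b in the frame of square_tray between 0.015 and 0.024 m and angle between tenon_b's own z axis and vertical above 2.99 rad)) and x of tenon_b in the frame of square_tray between -0.066 and 0.066 m and y of tenon_b in the frame of square_tray between -0.066 and 0.066 m and z of handle in the frame of long_tray between 0.001 and 0.01 m and x of handle in the frame of long_tray between -0.03 and 0.03 m and y of handle in the frame of long_tray between -0.04 and 0.04 m); the robot touches nothing.
It fails at once if the sander is pushed more than 20 mm (distance of sander from where it was at the start of the episode above 0.02 m).
It fails at once if the glue bottle is pushed more than 20 mm or knocked over (distance of glue from where it was at the start of the episode above 0.02 m or angle between glue's own z axis and vertical above 0.3 rad).
It also fails if it takes over 128 s, if anything falls off the work surface, if the arm or the gripper's body presses on something with over 40 N, if the wrist force passes 120 N, or if a joint passes its speed limit or range.

## Working session

There is one attempt and no reset: what is moved stays moved. The work goes in short steps, Python scripts to look and compute and a shell command to move; the robot and the scene stay as the last step left them, time stands still between calls to the robot, and variables do not carry over. Pictures are saved under pics/ and viewed, at most 17 in all, crops included, and the job is handed in when it is done.

```bash
mkdir -p pics; ls; cat > h.py <<'E'
import numpy as np, cv2
from station import arm
def ray(im,u,v,z):
    K=np.array(im["intrinsics"]);d=np.array(im["dist_coeffs"]);R=np.array(im["R"]);t=np.array(im["t"])
    p=cv2.undistortPoints(np.array([[[u,v]]],float),K,d)[0,0]
    c=-R.T@t; w=R.T@np.array([p[0],p[1],1]); s=(z-c[2])/w[2]
    return (c+s*w)
def proj(im,X):
    r,_=cv2.Rodrigues(np.array(im["R"]))
    return cv2.projectPoints(np.array(X,float).reshape(-1,3),r,np.array(im["t"]),np.array(im["intrinsics"]),np.array(im["dist_coeffs"]))[0].reshape(-1,2)
def save(im,n,s=1.5):
    cv2.imwrite(f"pics/{n}.png",cv2.resize(im["pixels"][:,:,::-1],None,fx=s,fy=s))
Z=dict(knob_a=.018,tenon_a=.007,handle=.018,round_tray=.015,square_tray=.012,long_tray=.01,sander=.06,glue=.085)
def find(im,names=Z):
    for n in names:
        for f in arm.find_in(im,n)[:4]:
            if f["p"]<.2: continue
            b=f["bbox"];u,v=b[0]*512,b[1]*384
            print(n,round(f["p"],2),np.round([u,v,b[2]*512,b[3]*384]).astype(int),ray(im,u,v,Z[n]).round(3))
E
python3 - <<'E'
from h import *
for c in("scene","side","wrist"):
    im=arm.get_image(c);save(im,c+"0");print(c,-np.array(im["R"]).T@im["t"]);find(im)
s=arm.sense();print(s)
E
```

```text
pics
scene [1.11173061 0.68982394 1.00094107]
knob_a 0.53 [369 226   8  18] [0.331 0.286 0.018]
knob_a 0.46 [272 189  12  18] [0.44  0.001 0.018]
knob_a 0.44 [180 102  21  50] [ 0.4   -0.55   0.018]
tenon_a 0.72 [310 215  16   8] [0.419 0.144 0.007]
tenon_a 0.67 [239 133  21   8] [ 0.34  -0.282  0.007]
handle 0.71 [289 278  68  68] [0.62  0.265 0.018]
handle 0.59 [248 158  28  18] [ 0.406 -0.151  0.018]
round_tray 0.77 [216 218  61  43] [ 0.638 -0.017  0.015]
square_tray 0.79 [174 172  72  53] [ 0.625 -0.256  0.012]
long_tray 0.96 [287 278  69  66] [0.619 0.259 0.01 ]
sander 0.73 [309 214  21   9] [0.456 0.168 0.06 ]
sander 0.57 [376 308  85  95] [0.542 0.472 0.06 ]
glue 0.79 [181 103  24  46] [ 0.449 -0.461  0.085]
side [ 0.19971973 -1.06802418  1.27929298]
knob_a 0.44 [191 154   8  12] [0.33  0.282 0.018]
tenon_a 0.6 [226 279  18  10] [ 0.34  -0.287  0.007]
tenon_a 0.51 [223 180  14   9] [0.423 0.13  0.007]
handle 0.64 [239 239  33  21] [ 0.413 -0.159  0.018]
round_tray 0.69 [290 196  42  36] [ 0.638 -0.013  0.015]
square_tray 0.62 [310 255  66  56] [ 0.622 -0.273  0.012]
square_tr
[... 348 characters left out ...]
_s': 1.35, 'joint_positions': array([ 1.10547631e+00,  2.06595123e-01,  1.54155235e+00,  9.99627326e-06,
        1.39352647e+00, -1.50537008e-01]), 'joint_velocities': array([-0.00088737, -0.00068095, -0.00062445, -0.00152617,  0.0014701 ,
        0.00121573]), 'joint_efforts': array([ 9.96647577e-05, -3.83054388e+01, -2.91961366e+01, -1.49699631e-04,
        1.01136458e-03,  3.77263618e-06]), 'tool_pos': array([0.17804751, 0.54672102, 0.40465957]), 'eef_rot': array([-3.14151376e+00, -2.19193970e-05,  2.82680788e+00]), 'contact_force': array([ 0.16008981, -0.18430199, -0.01716097]), 'moment': array([-0.02037719,  0.00662994,  0.0517861 ]), 'gripper_force': 0.0, 'opening': 1.0014586864091788}
```

View pics/scene0.png

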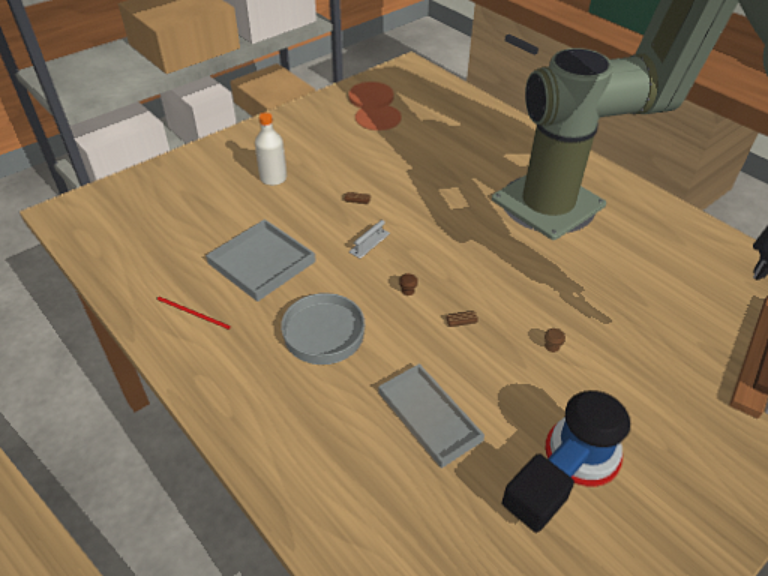

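View pics/side0.png

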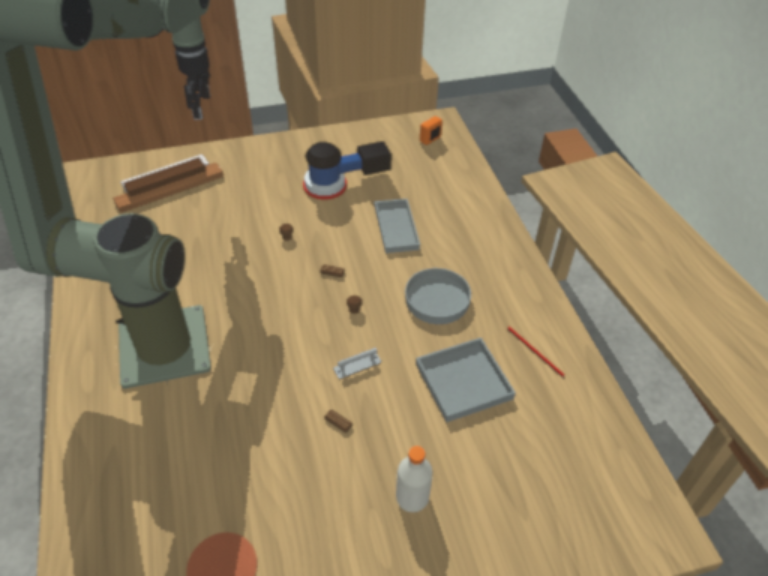

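View pics/wrist0.png

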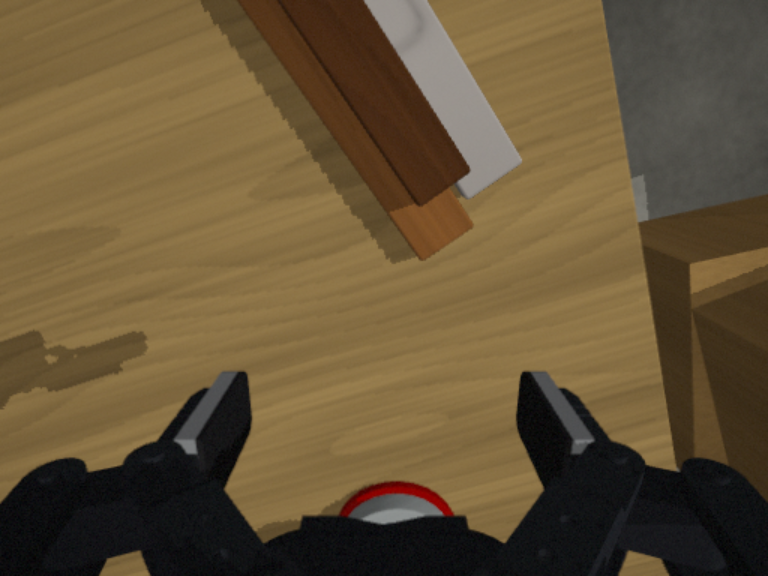

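```bash
cat >> h.py <<'E'
def plan(x,y,z,yaw=None):
    """needed turn (deg about tool z) , offset before turning (mm), offset after turning"""
    s=arm.sense();p=s["tool_pos"];Y=s["eef_rot"][2]
    d=np.array([x,y,z])-p
    f=lambda a:(1000*np.array([d[0]*np.cos(a)+d[1]*np.sin(a),d[0]*np.sin(a)-d[1]*np.cos(a),-d[2]])).round(1)
    print("t",round(s["time_s"],2),"pos",p.round(4),"yaw",round(Y,3),"rpy err",np.round(s["eef_rot"][:2],3),"op",round(s["opening"],3))
    print("offset",f(Y))
    if yaw is not None:
        t=(yaw-Y+np.pi/2)%np.pi-np.pi/2
        print("turn",np.degrees(-t).round(1),"to yaw",round(Y+t,3),"offset after turn",f(Y+t))
E
python3 - <<'E'
from h import *
plan(.331,.25,.36,1.57)
E
```

```text
t 1.35 pos [0.178  0.5467 0.4047] yaw 2.827 rpy err [-3.142 -0.   ] op 1.001
offset [-237.3 -234.8   44.7]
turn 72.0 to yaw 1.57 offset after turn [-296.6  153.2   44.7]
```

```bash
J="python3 -m jog"
$J '{"offset":[[-34,-34,6],[-34,-34,6],[-34,-34,6],[0,0,0],[0,0,0]],"turn":[[0,0,0],[0,0,0],[0,0,0],[0,0,7],[0,0,7]]}' 100 30 >/dev/null
python3 -m jog '{"offset":[[0,0,0],[0,0,0],[0,0,0],[0,0,0],[0,0,0]],"turn":[[0,0,7],[0,0,7],[0,0,7],[0,0,7],[0,0,7]]}' >/dev/null
python3 -m jog '{"offset":[[0,0,0],[0,0,0],[0,0,0],[0,0,0],[0,0,0]],"turn":[[0,0,7],[0,0,7],[0,0,7],[0,0,2],[0,0,0]]}'
python3 - <<'E'
from h import *
plan(.331,.24,.36,1.57)
E
```

```text
time_s: 2.6
tool_pos: [0.2343, 0.4362, 0.3893]
eef_rot: [3.142, -0.0, 1.57]
contact_force: [-0.5, 0.3, 0.8]
opening: 0.999
gripper_force: 0.0
t 2.6 pos [0.2343 0.4362 0.3893] yaw 1.57 rpy err [ 3.142 -0.   ] op 0.999
offset [-196.1   96.9   29.3]
turn -0.0 to yaw 1.57 offset after turn [-196.1   96.9   29.3]
```

```bash
python3 -m jog '{"offset":[[-33,16,5],[-33,16,5],[-33,16,5],[-33,16,5],[-33,16,5]],"turn":[[0,0,0],[0,0,0],[0,0,0],[0,0,0],[0,0,0]]}' >/dev/null
python3 -m jog '{"offset":[[-31,17,4],[0,0,0]],"turn":[[0,0,0],[0,0,0]]}'
python3 - <<'E'
from h import *
im=arm.get_image("wrist");save(im,"w1");find(im,["knob_a","tenon_a"])
plan(.331,.284,.25,1.57)
E
```

```text
time_s: 3.18
tool_pos: [0.3331, 0.236, 0.3596]
eef_rot: [3.141, 0.003, 1.564]
contact_force: [0.3, -0.6, -0.1]
opening: 0.997
gripper_force: 0.0
knob_a 0.97 [339 346  23  35] [0.437 0.007 0.018]
knob_a 0.94 [252 123  41  45] [0.33  0.285 0.018]
tenon_a 0.65 [325 257  46  37] [0.414 0.129 0.007]
t 3.33 pos [0.3313 0.2401 0.3604] yaw 1.569 rpy err [ 3.142e+00 -1.000e-03] op 1.002
offset [ 43.9  -0.4 110.4]
turn -0.0 to yaw 1.57 offset after turn [ 43.9  -0.4 110.4]
```

View pics/w1.png

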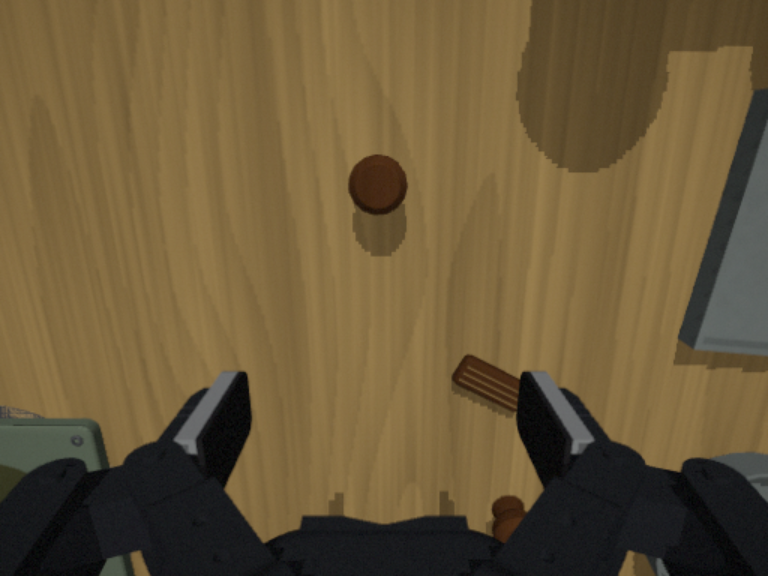

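```bash
python3 -m jog '{"offset":[[22,0,20],[21,0,30],[0,0,40],[0,0,35],[0,0,20]],"turn":[[0,0,0],[0,0,0],[0,0,0],[0,0,0],[0,0,0]]}' 80 >/dev/null
python3 -m jog '{"offset":[[0,-1,20],[0,0,15],[0,0,0],[0,0,0]],"turn":[[0,0,0],[0,0,0],[0,0,0],[0,0,0]]}'
python3 - <<'E'
from h import *
im=arm.get_image("wrist");save(im,"w2",1)
plan(.3305,.283,.18)
E
```

```text
time_s: 4.08
tool_pos: [0.3292, 0.2842, 0.1797]
eef_rot: [-3.14, 0.001, 1.573]
contact_force: [-1.0, 0.1, -0.4]
opening: 0.8
gripper_force: 0.0
t 4.13 pos [0.33   0.2843 0.1807] yaw 1.573 rpy err [ 3.141 -0.   ] op 0.8
offset [-1.3  0.5  0.7]
```

View pics/w2.png

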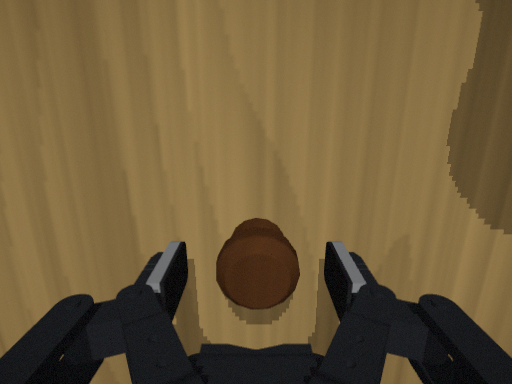

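```bash
python3 -m jog '{"offset":[[0,0,0],[0,0,0],[0,0,0],[0,0,0],[0,0,0]],"turn":[[0,0,0],[0,0,0],[0,0,0],[0,0,0],[0,0,0]]}' 0 30
python3 -m jog '{"offset":[[0,0,-10],[0,0,-25],[0,0,-25],[0,0,-20],[0,0,0]],"turn":[[0,0,0],[0,0,0],[0,0,0],[0,0,0],[0,0,0]]}'
python3 - <<'E'
from h import *
plan(.638,-.015,.25,1.57)
for c in("scene","side"):
    im=arm.get_image(c);find(im,["round_tray","square_tray","long_tray"])
E
```

```text
time_s: 4.55
tool_pos: [0.3309, 0.2837, 0.1817]
eef_rot: [3.139, -0.002, 1.57]
contact_force: [-1.7, 1.1, 4.8]
opening: 0.426
gripper_force: 29.4
time_s: 4.97
tool_pos: [0.3322, 0.2842, 0.2654]
eef_rot: [3.132, -0.005, 1.57]
contact_force: [1.0, -0.4, 0.3]
opening: 0.427
gripper_force: 30.2
t 4.97 pos [0.3322 0.2842 0.2654] yaw 1.57 rpy err [ 3.132 -0.005] op 0.427
offset [-299.   306.    15.4]
turn 0.0 to yaw 1.57 offset after turn [-299.   306.    15.4]
round_tray 0.72 [216 219  55  44] [ 0.643 -0.012  0.015]
square_tray 0.7 [174 173  75  54] [ 0.625 -0.253  0.012]
square_tray 0.47 [181 101  19  48] [ 0.39  -0.561  0.012]
long_tray 0.57 [287 277  70  64] [0.618 0.257 0.01 ]
round_tray 0.97 [291 196  46  39] [ 0.642 -0.015  0.015]
round_tray 0.62 [311 254  69  61] [ 0.627 -0.27   0.015]
square_tray 0.63 [310 255  63  56] [ 0.621 -0.272  0.012]
long_tray 0.97 [262 153  34  36] [0.603 0.232 0.01 ]
```

```bash
python3 -m jog '{"offset":[[-28,25,-3],[-28,25,-3],[-28,25,-3],[-28,25,-3],[-28,25,-3]],"turn":[[0,0,0],[0,0,0],[0,0,0],[0,0,0],[0,0,0]]}' >/dev/null
python3 -m jog '{"offset":[[-28,25,0],[-28,25,0],[-28,25,0],[-28,25,0],[-28,25,0]],"turn":[[0,0,0],[0,0,0],[0,0,0],[0,0,0],[0,0,0]]}' >/dev/null
python3 -m jog '{"offset":[[-28,25,0],[-28,25,0],[0,0,0],[0,0,0]],"turn":[[0,0,0],[0,0,0],[0,0,0],[0,0,0]]}'
python3 - <<'E'
from h import *
im=arm.get_image("wrist");save(im,"w3");find(im,["round_tray","square_tray","long_tray","knob_a"])
plan(.638,.017,.21,1.57)
E
```

```text
time_s: 6.53
tool_pos: [0.6308, -0.055, 0.2738]
eef_rot: [-3.14, -0.0, 1.567]
contact_force: [0.1, 0.0, -1.8]
opening: 0.426
gripper_force: 30.3
round_tray 0.72 [271 138 226 211] [ 0.641 -0.008  0.015]
square_tray 0.8 [225 340 156  63] [ 0.602 -0.196  0.012]
knob_a 0.79 [257 261  81  94] [ 0.631 -0.109  0.018]
knob_a 0.78 [ 16 127  32  51] [0.457 0.001 0.018]
knob_a 0.53 [228 341 156  62] [ 0.605 -0.191  0.018]
t 6.78 pos [ 0.6291 -0.0518  0.2747] yaw 1.572 rpy err [-3.14 -0.  ] op 0.425
offset [68.8  8.9 64.7]
turn 0.1 to yaw 1.57 offset after turn [68.8  8.8 64.7]
```

View pics/w3.png

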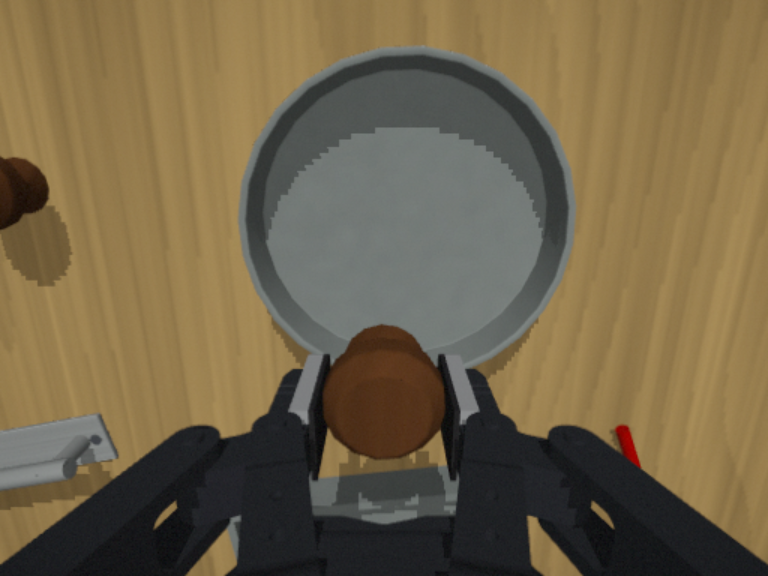

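```bash
python3 - <<'E'
from h import *
im=arm.get_image("wrist")
print(ray(im,271.7,140.7,.03), -np.array(im["R"]).T@im["t"],np.array(im["R"]).round(3),np.array(im["intrinsics"]).round())
plan(.64,.02,.189)
E
```

```text
[ 0.63951626 -0.00501183  0.03      ] [0.62880009 0.02609196 0.24317857] [[ 1.     0.002 -0.002]
 [ 0.002 -0.953  0.303]
 [-0.002 -0.303 -0.953]] [[308.   0. 256.]
 [  0. 308. 191.]
 [  0.   0.   1.]]
t 6.83 pos [ 0.6292 -0.0518  0.275 ] yaw 1.572 rpy err [-3.141 -0.   ] op 0.423
offset [71.8 10.8 86. ]
```

```bash
python3 -m jog '{"offset":[[25,4,0],[25,4,5],[26,3,15],[0,0,25],[0,0,20]],"turn":[[0,0,0],[0,0,0],[0,0,0],[0,0,0],[0,0,0]]}' >/dev/null
python3 -m jog '{"offset":[[0,0,12],[0,0,8],[0,0,0],[0,0,0]],"turn":[[0,0,0],[0,0,0],[0,0,0],[0,0,0]]}'
python3 -c "
from h import *
plan(.64,.024,.188)"
```

```text
time_s: 7.58
tool_pos: [0.6412, 0.0228, 0.1906]
eef_rot: [3.141, 0.0, 1.57]
contact_force: [0.8, -0.0, -0.1]
opening: 0.426
gripper_force: 30.3
t 7.58 pos [0.6412 0.0228 0.1906] yaw 1.57 rpy err [3.141 0.   ] op 0.426
offset [ 1.2 -1.2  2.6]
```

Lower gently, release, lift, then go to hover near knob 2 (0.44, 0.003).

```bash
python3 -m jog '{"offset":[[0,0,2],[0,0,1],[0,0,0]],"turn":[[0,0,0],[0,0,0],[0,0,0]]}'
python3 -m jog '{"offset":[[0,0,0],[0,0,0],[0,0,0],[0,0,0],[0,0,0]],"turn":[[0,0,0],[0,0,0],[0,0,0],[0,0,0],[0,0,0]]}' 68
python3 -m jog '{"offset":[[0,0,-10],[0,0,-20],[0,0,-30],[0,0,-30],[0,0,-10]],"turn":[[0,0,0],[0,0,0],[0,0,0],[0,0,0],[0,0,0]]}' 
python3 -c "
from h import *
plan(.44,-.04,.31)"
```

```text
time_s: 7.83
tool_pos: [0.6415, 0.0227, 0.1882]
eef_rot: [3.14, 0.0, 1.57]
contact_force: [0.5, -0.3, -1.3]
opening: 0.425
gripper_force: 30.3
time_s: 8.25
tool_pos: [0.6411, 0.0229, 0.1873]
eef_rot: [3.141, 0.0, 1.57]
contact_force: [1.0, 0.5, -0.2]
opening: 0.677
gripper_force: 0.0
time_s: 8.67
tool_pos: [0.6429, 0.0228, 0.2934]
eef_rot: [3.132, 0.001, 1.57]
contact_force: [2.1, -0.6, 0.6]
opening: 0.679
gripper_force: 0.0
t 8.67 pos [0.6429 0.0228 0.2934] yaw 1.57 rpy err [3.132e+00 1.000e-03] op 0.679
offset [ -62.9 -202.8  -16.6]
```

```bash
python3 -m jog '{"offset":[[-12,-34,-3],[-12,-34,-3],[-12,-34,-3],[-12,-34,-3],[-12,-34,-4]],"turn":[[0,0,0],[0,0,0],[0,0,0],[0,0,0],[0,0,0]]}' 80 >/dev/null
python3 -m jog '{"offset":[[-3,-33,0],[0,0,0],[0,0,0]],"turn":[[0,0,0],[0,0,0],[0,0,0]]}' 
python3 - <<'E'
from h import *
im=arm.get_image("wrist");save(im,"w4");find(im,["round_tray","knob_a","tenon_a"])
plan(.44,.003,.18)
E
```

```text
time_s: 9.33
tool_pos: [0.4362, -0.0398, 0.3029]
eef_rot: [-3.141, -0.0, 1.569]
contact_force: [1.2, 0.4, 0.9]
opening: 0.8
gripper_force: 0.0
round_tray 0.7 [455 159 114 188] [ 0.605 -0.015  0.015]
knob_a 0.86 [496 116  31  51] [0.63  0.021 0.018]
knob_a 0.61 [261 141  47  50] [0.44  0.001 0.018]
t 9.53 pos [ 0.4394 -0.0401  0.3039] yaw 1.571 rpy err [3.14 0.  ] op 0.8
offset [ 43.1   0.6 123.9]
```

View pics/w4.png

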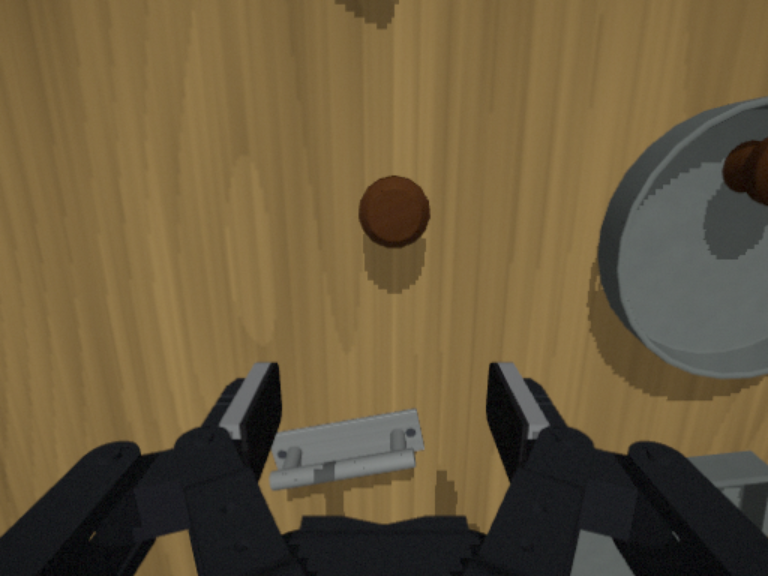

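```bash
python3 -m jog '{"offset":[[22,2,20],[20,0,30],[0,0,30],[0,0,25],[0,0,18]],"turn":[[0,0,0],[0,0,0],[0,0,0],[0,0,0],[0,0,0]]}' 80 >/dev/null
python3 -m jog '{"offset":[[0,0,0],[0,0,0]],"turn":[[0,0,0],[0,0,0]]}'
python3 -m jog '{"offset":[[0,0,0],[0,0,0],[0,0,0],[0,0,0],[0,0,0]],"turn":[[0,0,0],[0,0,0],[0,0,0],[0,0,0],[0,0,0]]}' 0 30
python3 -m jog '{"offset":[[0,0,-10],[0,0,-25],[0,0,-25],[0,0,-30],[0,0,0]],"turn":[[0,0,0],[0,0,0],[0,0,0],[0,0,0],[0,0,0]]}'
python3 - <<'E'
from h import *
plan(.64,-.042,.27)
E
```

```text
time_s: 10.12
tool_pos: [0.4405, 0.0023, 0.1794]
eef_rot: [-3.139, -0.0, 1.571]
contact_force: [0.7, -0.0, -0.1]
opening: 0.799
gripper_force: 0.0
time_s: 10.53
tool_pos: [0.4413, 0.0018, 0.182]
eef_rot: [3.137, 0.001, 1.57]
contact_force: [-0.5, -0.6, 5.8]
opening: 0.426
gripper_force: 29.8
time_s: 10.95
tool_pos: [0.4426, 0.0016, 0.2764]
eef_rot: [3.13, 0.002, 1.57]
contact_force: [0.8, 0.3, 0.3]
opening: 0.425
gripper_force: 30.2
t 10.95 pos [0.4426 0.0016 0.2764] yaw 1.57 rpy err [3.13e+00 2.00e-03] op 0.425
offset [-43.5 197.4   6.4]
```

```bash
python3 -m jog '{"offset":[[-9,33,1],[-9,33,1],[-9,33,1],[-9,33,1],[-8,33,1]],"turn":[[0,0,0],[0,0,0],[0,0,0],[0,0,0],[0,0,0]]}' >/dev/null
python3 -m jog '{"offset":[[0,32,0],[0,0,0],[0,0,25],[0,0,25],[0,0,15]],"turn":[[0,0,0],[0,0,0],[0,0,0],[0,0,0],[0,0,0]]}' >/dev/null
python3 -m jog '{"offset":[[0,0,10],[0,0,0],[0,0,0]],"turn":[[0,0,0],[0,0,0],[0,0,0]]}' 
python3 - <<'E'
from h import *
plan(.64,-.042,.188)
E
```

```text
time_s: 12.03
tool_pos: [0.6367, -0.042, 0.1903]
eef_rot: [-3.141, -0.0, 1.57]
contact_force: [0.1, 0.1, 0.2]
opening: 0.426
gripper_force: 30.5
t 12.03 pos [ 0.6367 -0.042   0.1903] yaw 1.57 rpy err [-3.141 -0.   ] op 0.426
offset [0.  3.3 2.3]
```

```bash
python3 -m jog '{"offset":[[0,2,2],[0,0,0],[0,0,0]],"turn":[[0,0,0],[0,0,0],[0,0,0]]}'
python3 -m jog '{"offset":[[0,0,0],[0,0,0],[0,0,0],[0,0,0],[0,0,0]],"turn":[[0,0,0],[0,0,0],[0,0,0],[0,0,0],[0,0,0]]}' 66
python3 -m jog '{"offset":[[0,0,-10],[0,0,-20],[0,0,-30],[0,0,-30],[0,0,-30]],"turn":[[0,0,0],[0,0,0],[0,0,0],[0,0,0],[0,0,0]]}' 
python3 -m jog '{"offset":[[25,-32,0],[25,-32,0],[25,-32,0],[25,-32,0],[25,-32,0]],"turn":[[0,0,0],[0,0,0],[0,0,0],[0,0,0],[0,0,0]]}' >/dev/null
python3 -m jog '{"offset":[[5,-32,0],[0,-32,0],[0,0,0],[0,0,0]],"turn":[[0,0,0],[0,0,0],[0,0,0],[0,0,0]]}' 60
python3 - <<'E'
from h import *
im=arm.get_image("wrist");save(im,"w5");find(im,["tenon_a"])
plan(.421,.135,.18)
im=arm.get_image("side");save(im,"s5",1)
E
```

```text
time_s: 12.28
tool_pos: [0.6395, -0.0421, 0.1892]
eef_rot: [3.14, 0.0, 1.57]
contact_force: [-0.1, 0.4, -0.7]
opening: 0.429
gripper_force: 30.5
time_s: 12.7
tool_pos: [0.639, -0.0421, 0.1884]
eef_rot: [3.141, 0.0, 1.57]
contact_force: [0.6, -0.3, 0.2]
opening: 0.66
gripper_force: 0.0
time_s: 13.12
tool_pos: [0.6388, -0.042, 0.3099]
eef_rot: [-3.141, -0.0, 1.57]
contact_force: [1.1, -1.0, -0.6]
opening: 0.66
gripper_force: 0.0
time_s: 13.87
tool_pos: [0.4134, 0.0885, 0.3084]
eef_rot: [3.141, 0.0, 1.571]
contact_force: [1.1, 0.4, 1.4]
opening: 0.597
gripper_force: 0.0
tenon_a 0.73 [260 135  73  54] [0.417 0.132 0.007]
t 13.97 pos [0.416  0.088  0.3094] yaw 1.57 rpy err [3.138 0.   ] op 0.597
offset [ 47.    4.9 129.4]
```

View pics/w5.png

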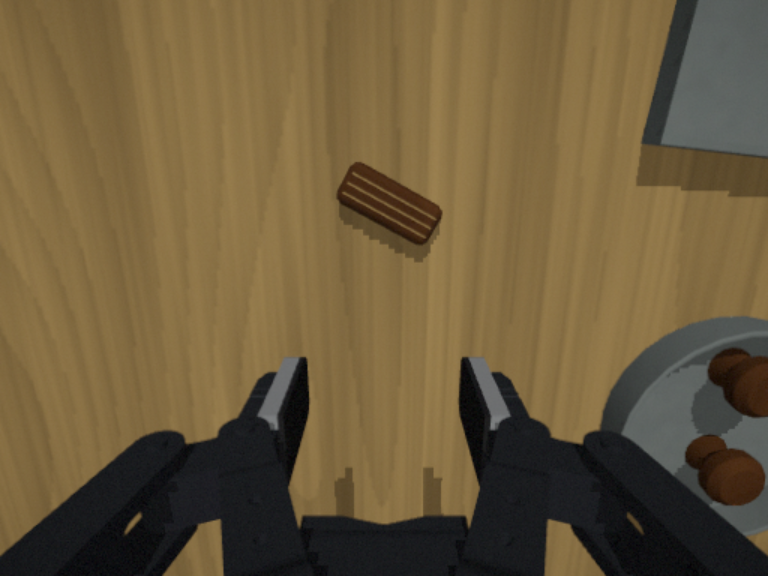

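```bash
python3 - <<'E'
from h import *
im=arm.get_image("wrist")
r=lambda u,v,z=.014: ray(im,u/1.5,v/1.5,z)
a,b,c,d=r(360,163),r(441,210),r(340,195),r(423,243)
for p,q in((a,b),(c,d)): print(np.degrees(np.arctan2(q[1]-p[1],q[0]-p[0])))
m=(a+b+c+d)/4;print(m, r(390,203,.012))
ang=np.arctan2((b+d-a-c)[1],(b+d-a-c)[0])
plan(m[0],m[1],.20,ang)   # tool x along the long axis
E
```

```text
-29.555070611347382
-30.17383031284141
[0.42174569 0.13149395 0.014     ] [0.42090558 0.13139008 0.012     ]
t 14.07 pos [0.4166 0.0878 0.3092] yaw 1.57 rpy err [3.139 0.   ] op 0.602
offset [ 43.7   5.1 109.2]
turn -60.2 to yaw 2.62 offset after turn [ 17.3  40.5 109.2]
```

```bash
python3 -m jog '{"offset":[[22,3,20],[22,2,20],[0,0,0],[0,0,0],[0,0,0]],"turn":[[0,0,0],[0,0,0],[0,0,-7],[0,0,-7],[0,0,-7]]}' 55 >/dev/null
python3 -m jog '{"offset":[[0,0,20],[0,0,20],[0,0,10],[0,0,10],[0,0,0]],"turn":[[0,0,-7],[0,0,-7],[0,0,-7],[0,0,-7],[0,0,-7]]}' >/dev/null
python3 -m jog '{"offset":[[0,0,0],[0,0,0],[0,0,0]],"turn":[[0,0,-4],[0,0,0],[0,0,0]]}'
python3 - <<'E'
from h import *
im=arm.get_image("wrist");save(im,"w6",1);find(im,["tenon_a"])
plan(.4215,.1315,.175,2.62)
E
```

```text
time_s: 15.15
tool_pos: [0.4213, 0.1319, 0.2082]
eef_rot: [3.141, 0.0, 2.615]
contact_force: [0.1, -0.1, 0.1]
opening: 0.549
gripper_force: 0.0
tenon_a 0.82 [251 222  48  95] [0.416 0.132 0.007]
tenon_a 0.33 [465 342  95  57] [0.568 0.214 0.007]
t 15.25 pos [0.4209 0.132  0.2084] yaw 2.615 rpy err [3.141e+00 1.000e-03] op 0.551
offset [-0.8 -0.1 33.4]
turn -0.3 to yaw 2.62 offset after turn [-0.8 -0.1 33.4]
```

View pics/w6.png

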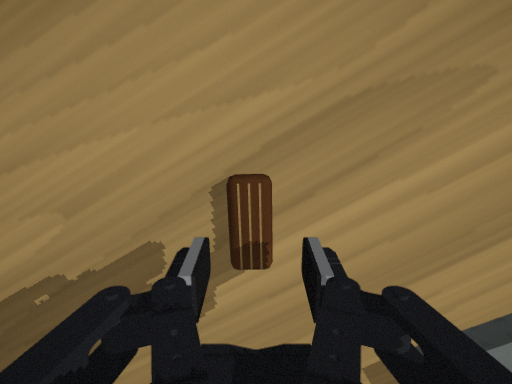

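```bash
python3 -m jog '{"offset":[[1,-2,15],[0,0,12],[0,0,6],[0,0,0],[0,0,0]],"turn":[[0,0,0],[0,0,0],[0,0,0],[0,0,0],[0,0,0]]}'
python3 -m jog '{"offset":[[0,0,0],[0,0,0],[0,0,0],[0,0,0],[0,0,0]],"turn":[[0,0,0],[0,0,0],[0,0,0],[0,0,0],[0,0,0]]}' 0 30
python3 -m jog '{"offset":[[0,0,-10],[0,0,-25],[0,0,-25],[0,0,-40],[0,0,0]],"turn":[[0,0,0],[0,0,0],[0,0,0],[0,0,0],[0,0,0]]}'
python3 - <<'E'
from h import *
im=arm.get_image("wrist");save(im,"w7",1)
plan(.624,-.31,.28,1.57)
E
```

```text
time_s: 15.67
tool_pos: [0.4183, 0.1308, 0.1752]
eef_rot: [-3.141, -0.0, 2.617]
contact_force: [-0.6, -0.5, -1.2]
opening: 0.548
gripper_force: 0.0
time_s: 16.08
tool_pos: [0.4189, 0.1309, 0.176]
eef_rot: [3.14, 0.002, 2.617]
contact_force: [-0.5, -0.8, 5.9]
opening: 0.293
gripper_force: 30.2
time_s: 16.5
tool_pos: [0.4212, 0.1313, 0.2822]
eef_rot: [3.134, 0.011, 2.618]
contact_force: [2.1, 1.2, -0.2]
opening: 0.289
gripper_force: 29.6
t 16.55 pos [0.4203 0.1311 0.2798] yaw 2.618 rpy err [3.136 0.008] op 0.293
offset [-3.971e+02 -2.800e+02 -2.000e-01]
turn 60.0 to yaw 1.57 offset after turn [-4.410e+02  2.041e+02 -2.000e-01]
```

View pics/w7.png

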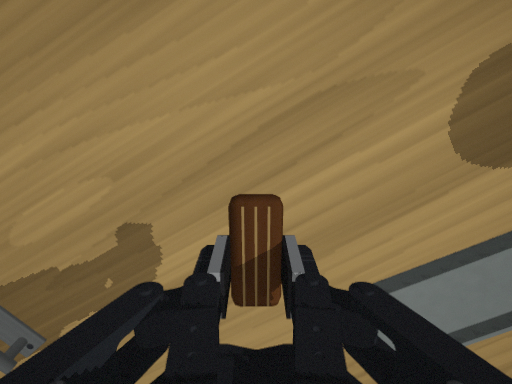

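```bash
python3 -m jog '{"offset":[[0,0,0],[0,0,0],[0,0,0],[0,0,0],[0,0,0]],"turn":[[0,0,7],[0,0,7],[0,0,7],[0,0,7],[0,0,7]]}' >/dev/null
python3 -m jog '{"offset":[[0,0,0],[0,0,0],[0,0,0],[0,0,0],[-36,16,0]],"turn":[[0,0,7],[0,0,7],[0,0,7],[0,0,4],[0,0,0]]}' >/dev/null
python3 -m jog '{"offset":[[-36,16,0],[-36,16,0],[-36,16,0],[-36,16,0],[-36,16,0]],"turn":[[0,0,0],[0,0,0],[0,0,0],[0,0,0],[0,0,0]]}' >/dev/null
python3 -m jog '{"offset":[[-36,18,0],[-36,18,0],[-36,18,0],[-36,18,0],[-36,18,0]],"turn":[[0,0,0],[0,0,0],[0,0,0],[0,0,0],[0,0,0]]}' >/dev/null
python3 -m jog '{"offset":[[-36,16,0],[0,0,0],[0,0,0]],"turn":[[0,0,0],[0,0,0],[0,0,0]]}'
python3 - <<'E'
from h import *
im=arm.get_image("wrist");save(im,"w8");find(im,["square_tray"])
plan(.624,-.31,.28,1.57)
E
```

```text
time_s: 18.47
tool_pos: [0.6195, -0.3033, 0.2731]
eef_rot: [-3.139, -0.002, 1.567]
contact_force: [0.1, 1.4, -0.7]
opening: 0.297
gripper_force: 29.7
square_tray 0.67 [249 127 254 254] [ 0.614 -0.249  0.012]
t 18.57 pos [ 0.6191 -0.3005  0.2735] yaw 1.57 rpy err [-3.139e+00 -3.000e-03] op 0.296
offset [-9.4  4.9 -6.5]
turn -0.0 to yaw 1.57 offset after turn [-9.4  4.9 -6.5]
```

View pics/w8.png

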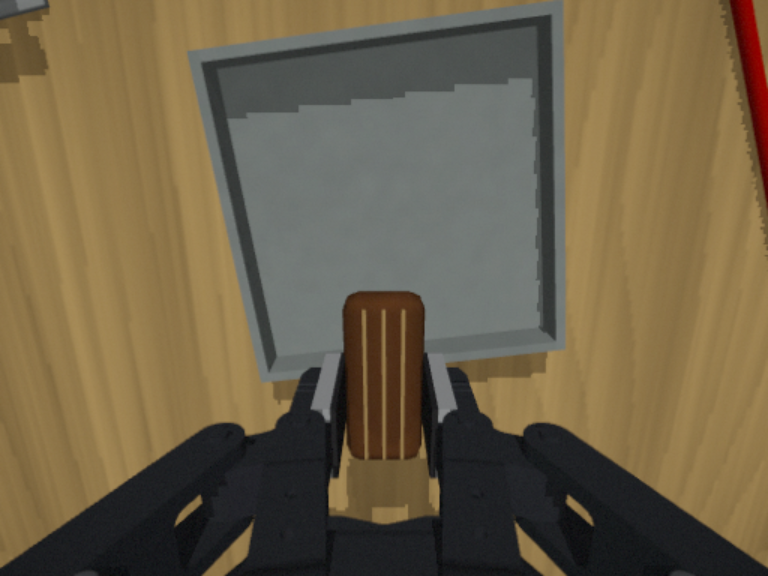

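```bash
python3 - <<'E'
from h import *
im=arm.get_image("wrist")
P=np.array([ray(im,u/1.5,v/1.5,.025) for u,v in((190,53),(563,0),(565,350),(262,381))])
print(P.round(3)); c=P.mean(0)
for i in range(4):
    d=P[(i+1)%4]-P[i];print(np.linalg.norm(d).round(4),np.degrees(np.arctan2(d[1],d[0])).round(1))
print(c)
E
```

```text
[[ 0.535 -0.186  0.025]
 [ 0.693 -0.166  0.025]
 [ 0.712 -0.325  0.025]
 [ 0.554 -0.343  0.025]]
0.1584 7.2
0.1599 -83.1
0.1588 -173.4
0.1581 96.7
[ 0.62342504 -0.25532223  0.025     ]
```

```bash
python3 - <<'E'
from h import *
im=arm.get_image("wrist")
p=arm.sense()["tool_pos"];print([(ray(im,256,v,p[2]-.176+.014)-p).round(4) for v in(196,306)])
c=np.array([.6235,-.2555]);a=np.radians(7);ey=np.array([-np.sin(a),np.cos(a)])
for s in(.034,-.034): print(c+s*ey)
t=c+.034*ey; plan(t[0],t[1],.181,a+np.pi/2)
E
```

```text
[array([-0.0006,  0.0343, -0.162 ]), array([-0.0005, -0.024 , -0.162 ])]
[ 0.61935644 -0.22175343]
[ 0.62764356 -0.28924657]
t 18.67 pos [ 0.6194 -0.2997  0.2744] yaw 1.571 rpy err [-3.14e+00 -2.00e-03] op 0.297
offset [78.   0.  93.4]
turn -7.0 to yaw 1.693 offset after turn [77.4  9.5 93.4]
```

```bash
python3 -m jog '{"offset":[[25,0,0],[25,0,5],[23,0,15],[0,0,20],[0,0,25]],"turn":[[0,0,0],[0,0,0],[0,0,0],[0,0,-7],[0,0,0]]}' >/dev/null
python3 -m jog '{"offset":[[0,0,16],[0,0,10],[0,0,0],[0,0,0]],"turn":[[0,0,0],[0,0,0],[0,0,0],[0,0,0]]}' 
python3 - <<'E'
from h import *
plan(.62,-.2265,.1815,1.693)
E
```

```text
time_s: 19.42
tool_pos: [0.62, -0.2277, 0.1846]
eef_rot: [-3.142, 0.0, 1.693]
contact_force: [-0.1, -0.4, -0.2]
opening: 0.297
gripper_force: 30.0
t 19.42 pos [ 0.62   -0.2277  0.1846] yaw 1.693 rpy err [-3.142  0.   ] op 0.297
offset [1.1 0.1 3.1]
turn 0.0 to yaw 1.693 offset after turn [1.1 0.1 3.1]
```

```bash
python3 -m jog '{"offset":[[0,0,2],[0,0,1],[0,0,0]],"turn":[[0,0,0],[0,0,0],[0,0,0]]}'
python3 -m jog '{"offset":[[0,0,0],[0,0,0],[0,0,0],[0,0,0],[0,0,0]],"turn":[[0,0,0],[0,0,0],[0,0,0],[0,0,0],[0,0,0]]}' 48
python3 -m jog '{"offset":[[0,0,-10],[0,0,-30],[0,0,-40],[0,0,-40],[0,0,-10]],"turn":[[0,0,0],[0,0,0],[0,0,0],[0,0,0],[0,0,7]]}' 
python3 - <<'E'
from h import *
plan(.345,-.315,.31,1.57)
E
```

```text
time_s: 19.67
tool_pos: [0.6202, -0.2285, 0.1821]
eef_rot: [3.141, 0.001, 1.692]
contact_force: [0.4, -0.9, -0.2]
opening: 0.296
gripper_force: 30.0
time_s: 20.08
tool_pos: [0.62, -0.2284, 0.1813]
eef_rot: [3.142, 0.0, 1.692]
contact_force: [-0.3, 0.3, 0.4]
opening: 0.482
gripper_force: 0.0
time_s: 20.5
tool_pos: [0.6223, -0.2293, 0.3206]
eef_rot: [3.129, 0.006, 1.568]
contact_force: [0.9, -0.9, 1.0]
opening: 0.479
gripper_force: 0.0
t 20.5 pos [ 0.6223 -0.2293  0.3206] yaw 1.568 rpy err [3.129 0.006] op 0.479
offset [ -86.3 -277.1   10.6]
turn -0.1 to yaw 1.57 offset after turn [ -85.9 -277.2   10.6]
```

```bash
python3 -m jog '{"offset":[[-10,-35,0],[-10,-35,0],[-10,-35,0],[-10,-35,0],[-10,-35,0]],"turn":[[0,0,0],[0,0,0],[0,0,0],[0,0,0],[0,0,0]]}' >/dev/null
python3 -m jog '{"offset":[[-12,-35,0],[-12,-35,0],[-12,-32,0],[0,0,0],[0,0,0]],"turn":[[0,0,0],[0,0,0],[0,0,0],[0,0,0],[0,0,0]]}' 
python3 - <<'E'
from h import *
im=arm.get_image("wrist");save(im,"w9");find(im,["tenon_a"])
E
```

```text
time_s: 21.33
tool_pos: [0.3418, -0.3147, 0.3121]
eef_rot: [3.141, 0.001, 1.566]
contact_force: [0.4, -0.0, -0.7]
opening: 0.481
gripper_force: 0.0
tenon_a 0.71 [250 154  54  65] [ 0.336 -0.289  0.007]
```

View pics/w9.png

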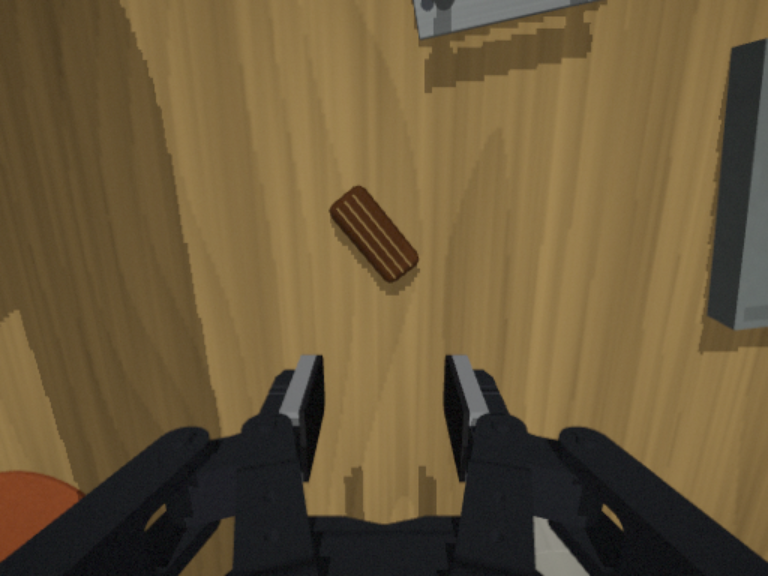

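```bash
python3 - <<'E'
from h import *
im=arm.get_image("wrist")
r=lambda u,v,z=.014: ray(im,u/1.5,v/1.5,z)
a,b,c,d=r(361,186),r(418,258),r(331,211),r(389,281)
for p,q in((a,b),(c,d)): print(np.degrees(np.arctan2(q[1]-p[1],q[0]-p[0])))
m=(a+b+c+d)/4;print(m)
ang=np.arctan2((b+d-a-c)[1],(b+d-a-c)[0])
plan(m[0],m[1],.21,ang)
E
```

```text
-51.64905463238051
-51.49308869986773
[ 0.33883924 -0.28962166  0.014     ]
t 21.48 pos [ 0.3438 -0.314   0.3118] yaw 1.571 rpy err [3.14e+00 1.00e-03] op 0.482
offset [ 24.4  -4.9 101.8]
turn -38.4 to yaw 2.242 offset after turn [ 22.2  11.3 101.8]
```

```bash
python3 -m jog '{"offset":[[25,-6,20],[0,0,20],[0,0,20],[0,0,20],[0,0,20]],"turn":[[0,0,0],[0,0,-7],[0,0,-7],[0,0,-7],[0,0,-7]]}' 55 >/dev/null
python3 -m jog '{"offset":[[0,0,0],[0,0,0],[0,0,0],[0,0,0]],"turn":[[0,0,-7],[0,0,-3.4],[0,0,0],[0,0,0]]}'
python3 - <<'E'
from h import *
im=arm.get_image("wrist");save(im,"w10",1);find(im,["tenon_a"])
plan(.3375,-.289,.175,2.242)
E
```

```text
time_s: 22.23
tool_pos: [0.3381, -0.2888, 0.2112]
eef_rot: [3.141, 0.0, 2.241]
contact_force: [-0.3, -0.1, -0.3]
opening: 0.548
gripper_force: 0.0
tenon_a 0.85 [251 227  41  92] [ 0.336 -0.29   0.007]
t 22.33 pos [ 0.3377 -0.289   0.2115] yaw 2.24 rpy err [3.142e+00 1.000e-03] op 0.549
offset [ 0.2 -0.2 36.5]
turn -0.1 to yaw 2.242 offset after turn [ 0.2 -0.2 36.5]
```

View pics/w10.png

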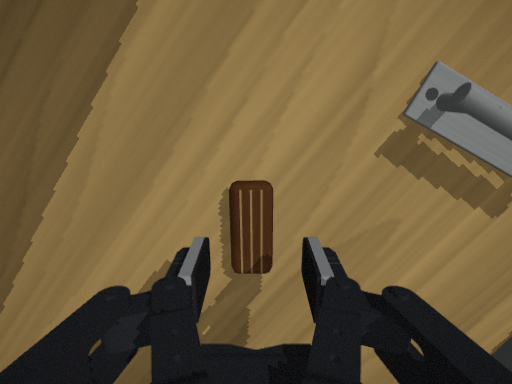

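```bash
python3 -m jog '{"offset":[[0,-2,15],[0,0,14],[0,0,7],[0,0,0],[0,0,0]],"turn":[[0,0,0],[0,0,0],[0,0,0],[0,0,0],[0,0,0]]}'
python3 -m jog '{"offset":[[0,0,0],[0,0,0],[0,0,0],[0,0,0],[0,0,0]],"turn":[[0,0,0],[0,0,0],[0,0,0],[0,0,0],[0,0,0]]}' 0 30
python3 -m jog '{"offset":[[0,0,-10],[0,0,-25],[0,0,-25],[0,0,-40],[0,0,0]],"turn":[[0,0,0],[0,0,0],[0,0,0],[0,0,0],[0,0,0]]}'
python3 - <<'E'
from h import *
for n,C in(("scene",((378,388),(420,365),(483,434),(443,464))),("side",((375,203),(410,200),(419,248),(388,251)))):
    im=arm.get_image(n)
    P=np.array([ray(im,u/1.5,v/1.5,.02) for u,v in C]);print(n,P.round(3).tolist(),P.mean(0).round(4))
    for i in range(4):
        d=P[(i+1)%4]-P[i];print(np.linalg.norm(d).round(4),np.degrees(np.arctan2(d[1],d[0])).round(1))
plan(.6265,-.294,.28,1.693)
E
```

```text
time_s: 22.75
tool_pos: [0.3354, -0.2902, 0.1751]
eef_rot: [3.142, -0.001, 2.24]
contact_force: [-1.3, -0.1, 0.0]
opening: 0.551
gripper_force: 0.0
time_s: 23.17
tool_pos: [0.3358, -0.2909, 0.1761]
eef_rot: [3.142, 0.002, 2.24]
contact_force: [-0.0, -0.3, 6.2]
opening: 0.29
gripper_force: 30.4
time_s: 23.58
tool_pos: [0.3373, -0.2927, 0.2823]
eef_rot: [-3.142, 0.014, 2.241]
contact_force: [1.1, -1.5, 0.0]
opening: 0.295
gripper_force: 29.8
scene [[0.655, 0.16, 0.02], [0.564, 0.171, 0.02], [0.581, 0.343, 0.02], [0.67, 0.34, 0.02]] [0.6174 0.2537 0.02  ]
0.0914 173.5
0.1734 84.3
0.0895 -2.0
0.1806 -95.0
side [[0.58, 0.334, 0.02], [0.675, 0.323, 0.02], [0.644, 0.14, 0.02], [0.565, 0.149, 0.02]] [0.616  0.2363 0.02  ]
0.0955 -6.6
0.1851 -99.5
0.0794 173.7
0.1854 85.5
t 23.68 pos [ 0.3359 -0.291   0.2775] yaw 2.24 rpy err [-3.142  0.005] op 0.294
offset [-182.8  226.    -2.5]
turn 31.4 to yaw 1.693 offset after turn [-38.4 288.1  -2.5]
```

```bash
python3 -m jog '{"offset":[[0,0,0],[0,0,0],[0,0,0],[0,0,0],[-5,36,0]],"turn":[[0,0,7],[0,0,7],[0,0,7],[0,0,7],[0,0,3.4]]}' >/dev/null
python3 -m jog '{"offset":[[-5,36,0],[-5,36,0],[-5,36,0],[-5,36,0],[-5,36,0]],"turn":[[0,0,0],[0,0,0],[0,0,0],[0,0,0],[0,0,0]]}' >/dev/null
python3 -m jog '{"offset":[[-4,36,0],[-4,36,0],[0,0,0],[0,0,0]],"turn":[[0,0,0],[0,0,0],[0,0,0],[0,0,0]]}'
python3 - <<'E'
from h import *
im=arm.get_image("wrist");p=im["pixels"].astype(int)
col=p[:,250:262].mean(1);m=(col[:,0]<120)&(col[:,0]-col[:,2]>25)
rows=np.where(m)[0];print(rows.min(),rows.max(),len(rows));
s=arm.sense();T=s["tool_pos"]
for v in(rows.min(),rows.max()): print((ray(im,256,v,T[2]-.162)-T).round(4))
b=p[:120];mm=(b[...,0]<110)&(b[...,0]-b[...,2]>25);ys,xs=np.where(mm);print(len(ys),xs.min() if len(xs) else 0,xs.max() if len(xs) else 0)
for f in arm.find_in(im,"tenon_a")[:3]:
  b=f["bbox"];print(f["p"],np.round([b[0]*512,b[1]*384,b[2]*512,b[3]*384]),ray(im,b[0]*512,b[1]*384,.012))
plan(.6276,-.2892,.183,1.693)
E
```

```text
time_s: 24.85
tool_pos: [0.6265, -0.29, 0.272]
eef_rot: [-3.138, -0.003, 1.694]
contact_force: [0.0, -0.1, -0.4]
opening: 0.298
gripper_force: 29.9
71 348 230
[-0.0102  0.0863 -0.162 ]
[ 0.0068 -0.0497 -0.162 ]
3332 0 497
0.59 [261. 115.  40.  86.] [ 0.62118073 -0.22621971  0.012     ]
t 24.95 pos [ 0.6247 -0.2905  0.273 ] yaw 1.692 rpy err [-3.138e+00 -3.000e-03] op 0.294
offset [ 1.   3.1 90. ]
turn -0.0 to yaw 1.693 offset after turn [ 0.9  3.1 90. ]
```

```bash
python3 - <<'E'
from h import *
im=arm.get_image("wrist");p=im["pixels"].astype(int)
col=p[:,250:262].mean(1);m=(col[:,0]<120)&(col[:,0]-col[:,2]>25)
e=np.where(np.diff(m.astype(int)))[0];print(e)
T=arm.sense()["tool_pos"];tx=np.array([np.cos(1.693),np.sin(1.693),0])
for v in e: print(v,(ray(im,256,v,T[2]-.162)-T)@tx, ray(im,256,v,.017).round(4))
E
```

```text
[ 70 154 199 340 343 344 345 348]
70 0.08737990401194827 [ 0.6123 -0.1975  0.017 ]
154 0.053892974147807686 [ 0.6193 -0.2549  0.017 ]
199 0.03361540810416015 [ 0.6236 -0.2897  0.017 ]
340 -0.04450284214682504 [ 0.6402 -0.4237  0.017 ]
343 -0.04646915273743029 [ 0.6406 -0.4271  0.017 ]
344 -0.04712798313538242 [ 0.6407 -0.4282  0.017 ]
345 -0.04778852230150199 [ 0.6409 -0.4293  0.017 ]
348 -0.04978046523694334 [ 0.6413 -0.4327  0.017 ]
```

```bash
python3 -m jog '{"offset":[[-5,2,10],[0,0,25],[0,0,25],[0,0,16],[0,0,13]],"turn":[[0,0,0],[0,0,0],[0,0,0],[0,0,0],[0,0,0]]}' >/dev/null
python3 -m jog '{"offset":[[0,0,0],[0,0,0]],"turn":[[0,0,0],[0,0,0]]}'
python3 - <<'E'
from h import *
plan(.6283,-.2947,.181,1.693)
E
```

```text
time_s: 25.58
tool_pos: [0.6278, -0.2961, 0.1858]
eef_rot: [-3.141, -0.001, 1.692]
contact_force: [0.8, 0.6, -0.1]
opening: 0.296
gripper_force: 29.9
t 25.58 pos [ 0.6278 -0.2961  0.1858] yaw 1.692 rpy err [-3.141e+00 -1.000e-03] op 0.296
offset [1.3 0.6 4.8]
turn -0.1 to yaw 1.693 offset after turn [1.3 0.6 4.8]
```

```bash
python3 -m jog '{"offset":[[0,0,3],[0,0,1],[0,0,0]],"turn":[[0,0,0],[0,0,0],[0,0,0]]}'
python3 -m jog '{"offset":[[0,0,0],[0,0,0],[0,0,0],[0,0,0],[0,0,0]],"turn":[[0,0,0],[0,0,0],[0,0,0],[0,0,0],[0,0,0]]}' 48
python3 -m jog '{"offset":[[0,0,-10],[0,0,-30],[0,0,-40],[0,0,-40],[0,0,-10]],"turn":[[0,0,0],[0,0,0],[0,0,0],[0,0,0],[0,0,0]]}' 
python3 - <<'E'
from h import *
plan(.37,-.16,.31)
E
```

```text
time_s: 25.83
tool_pos: [0.6287, -0.2959, 0.1832]
eef_rot: [3.14, 0.001, 1.692]
contact_force: [0.4, 0.5, -0.8]
opening: 0.294
gripper_force: 29.9
time_s: 26.25
tool_pos: [0.6285, -0.2957, 0.1824]
eef_rot: [3.141, 0.0, 1.692]
contact_force: [0.1, 0.5, 0.0]
opening: 0.479
gripper_force: 0.0
time_s: 26.67
tool_pos: [0.6306, -0.2969, 0.322]
eef_rot: [3.13, 0.009, 1.692]
contact_force: [2.4, -1.2, 2.6]
opening: 0.478
gripper_force: 0.0
t 26.67 pos [ 0.6306 -0.2969  0.322 ] yaw 1.692 rpy err [3.13  0.009] op 0.478
offset [ 167.5 -242.    12. ]
```

```bash
python3 -m jog '{"offset":[[24,-34,2],[24,-34,2],[24,-34,2],[24,-34,2],[24,-34,2]],"turn":[[0,0,0],[0,0,0],[0,0,0],[0,0,0],[0,0,0]]}' 45 >/dev/null
python3 -m jog '{"offset":[[24,-36,2],[24,-36,0],[0,0,0],[0,0,0],[0,0,0]],"turn":[[0,0,0],[0,0,0],[0,0,7],[0,0,7],[0,0,7]]}' >/dev/null
python3 -m jog '{"offset":[[0,0,0],[0,0,0],[0,0,0],[0,0,0],[0,0,0]],"turn":[[0,0,7],[0,0,7],[0,0,7],[0,0,7],[0,0,7]]}' >/dev/null
python3 -m jog '{"offset":[[0,0,0],[0,0,0],[0,0,0],[0,0,0],[0,0,0]],"turn":[[0,0,7],[0,0,7],[0,0,7],[0,0,7],[0,0,3]]}' >/dev/null
python3 -m jog '{"offset":[[0,0,0],[0,0,0]],"turn":[[0,0,0],[0,0,0]]}'
python3 - <<'E'
from h import *
im=arm.get_image("wrist");save(im,"w11");find(im,["handle"])
plan(.41,-.156,.21,.17)
E
```

```text
time_s: 28.5
tool_pos: [0.3708, -0.1598, 0.3009]
eef_rot: [3.141, -0.001, 0.176]
contact_force: [0.9, -0.1, 0.2]
opening: 0.454
gripper_force: 0.0
handle 0.61 [263 142  39 125] [ 0.411 -0.159  0.018]
t 28.6 pos [ 0.3708 -0.1598  0.3007] yaw 0.175 rpy err [ 3.141e+00 -1.000e-03] op 0.449
offset [39.3  3.1 90.7]
turn 0.3 to yaw 0.17 offset after turn [39.3  2.9 90.7]
```

View pics/w11.png

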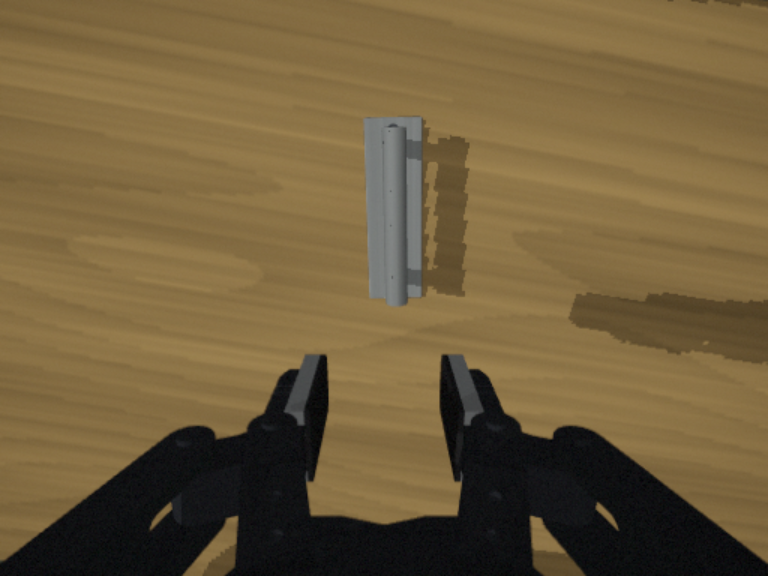

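```bash
python3 - <<'E'
from h import *
im=arm.get_image("wrist")
r=lambda u,v,z: ray(im,u/1.5,v/1.5,z)
P=np.array([r(365,117,.004),r(421,117,.004),r(420,297,.004),r(370,298,.004)]);print(P.mean(0))
a,b=r(395,126,.034),r(397,304,.032);print(a,b,(a+b)/2,np.degrees(np.arctan2(*(a-b)[[1,0]])),np.degrees(np.arctan2(*(P[0]+P[1]-P[2]-P[3])[[1,0]])))
m=P.mean(0)/2+(a+b)/4
plan(m[0],m[1],.186,np.arctan2(*(a-b)[[1,0]]))
E
```

```text
[ 0.40920773 -0.15917561  0.004     ]
[ 0.45447955 -0.15056946  0.034     ] [ 0.36447995 -0.16841922  0.032     ] [ 0.40947975 -0.15949434  0.033     ] 11.217982759812624 11.102946878142967
t 28.65 pos [ 0.3708 -0.1598  0.3006] yaw 0.175 rpy err [ 3.141 -0.   ] op 0.446
offset [ 38.    6.3 114.6]
turn -1.2 to yaw 0.196 offset after turn [ 37.9   7.1 114.6]
```

```bash
python3 -m jog '{"offset":[[19,3,20],[19,3,30],[0,0,30],[0,0,22],[0,0,12]],"turn":[[0,0,0],[0,0,-1.2],[0,0,0],[0,0,0],[0,0,0]]}' 45 >/dev/null
python3 -m jog '{"offset":[[0,0,0],[0,0,0]],"turn":[[0,0,0],[0,0,0]]}'
python3 -m jog '{"offset":[[0,0,0],[0,0,0],[0,0,0],[0,0,0],[0,0,0]],"turn":[[0,0,0],[0,0,0],[0,0,0],[0,0,0],[0,0,0]]}' 0 60
python3 -m jog '{"offset":[[0,0,-10],[0,0,-25],[0,0,-30],[0,0,-30],[0,0,0]],"turn":[[0,0,0],[0,0,0],[0,0,0],[0,0,0],[0,0,0]]}'
python3 - <<'E'
from h import *
plan(.617,.20,.28,np.radians(84))
E
```

```text
time_s: 29.23
tool_pos: [0.409, -0.1589, 0.1858]
eef_rot: [-3.14, 0.001, 0.195]
contact_force: [0.1, -0.1, 0.8]
opening: 0.448
gripper_force: 0.0
time_s: 29.65
tool_pos: [0.41, -0.1595, 0.1877]
eef_rot: [3.14, -0.002, 0.195]
contact_force: [-0.0, 0.8, 6.3]
opening: 0.114
gripper_force: 58.8
time_s: 30.07
tool_pos: [0.4115, -0.1605, 0.2875]
eef_rot: [3.133, -0.009, 0.195]
contact_force: [2.4, -0.2, -1.5]
opening: 0.113
gripper_force: 58.8
t 30.07 pos [ 0.4115 -0.1605  0.2875] yaw 0.195 rpy err [ 3.133 -0.009] op 0.113
offset [ 271.5 -313.8    7.5]
turn -72.8 to yaw 1.466 offset after turn [380.  166.7   7.5]
```

```bash
python3 -m jog '{"offset":[[0,0,0],[0,0,0],[0,0,0],[0,0,0],[0,0,0]],"turn":[[0,0,-7],[0,0,-7],[0,0,-7],[0,0,-7],[0,0,-7]]}' >/dev/null
python3 -m jog '{"offset":[[0,0,0],[0,0,0],[0,0,0],[0,0,0],[0,0,0]],"turn":[[0,0,-7],[0,0,-7],[0,0,-7],[0,0,-7],[0,0,-7]]}' >/dev/null
python3 -m jog '{"offset":[[0,0,0],[35,16,0],[35,16,0],[35,16,0],[35,16,0]],"turn":[[0,0,-3],[0,0,0],[0,0,0],[0,0,0],[0,0,0]]}' >/dev/null
python3 -m jog '{"offset":[[35,15,0],[35,15,0],[35,15,0],[35,15,0],[35,15,0]],"turn":[[0,0,0],[0,0,0],[0,0,0],[0,0,0],[0,0,0]]}' >/dev/null
python3 -m jog '{"offset":[[30,12,0],[0,0,0],[0,0,0]],"turn":[[0,0,0],[0,0,0],[0,0,0]]}'
python3 - <<'E'
from h import *
im=arm.get_image("wrist");save(im,"w12");find(im,["long_tray"])
p=im["pixels"].astype(int);hsv=cv2.cvtColor(im["pixels"],cv2.COLOR_RGB2HSV)
m=((hsv[...,1]<60)&(hsv[...,2]>45)).astype(np.uint8)
n,l,st,ce=cv2.connectedComponentsWithStats(m)
for i in np.argsort(-st[1:,4])[:4]+1: print(st[i])
plan(.617,.248,.28,np.radians(84))
E
```

```text
time_s: 31.98
tool_pos: [0.5944, 0.1703, 0.2804]
eef_rot: [-3.14, 0.001, 1.472]
contact_force: [-0.2, -0.5, -0.8]
opening: 0.111
gripper_force: 58.9
long_tray 0.87 [275 104 140 208] [0.615 0.239 0.01 ]
[  208     0   137   350 31458]
[356 327  22  22 172]
[431 373  22  11 167]
[ 59 373  21  11 160]
t 32.08 pos [0.5937 0.1683 0.2803] yaw 1.469 rpy err [-3.139e+00  1.000e-03] op 0.111
offset [81.6 15.1  0.3]
turn 0.2 to yaw 1.466 offset after turn [81.7 14.8  0.3]
```

```bash
python3 - <<'E'
from h import *
im=arm.get_image("wrist");hsv=cv2.cvtColor(im["pixels"],cv2.COLOR_RGB2HSV)
m=((hsv[...,1]<60)&(hsv[...,2]>45)).astype(np.uint8)
n,l,st,ce=cv2.connectedComponentsWithStats(m);i=np.argmax(st[1:,4])+1
L=[];R=[]
for v in range(4,210,12):
    x=np.where(l[v]==i)[0]
    if len(x):
        a,b=ray(im,x.min(),v,.02),ray(im,x.max(),v,.02);L.append(a);R.append(b)
        print(v,x.min(),x.max(),a[:2].round(4),b[:2].round(4))
E
```

```text
4 209 344 [0.5759 0.3044] [0.6639 0.2955]
16 209 343 [0.5749 0.2975] [0.6632 0.2885]
28 210 343 [0.5745 0.2903] [0.663  0.2813]
40 210 342 [0.5734 0.283 ] [0.6622 0.274 ]
52 211 341 [0.573  0.2755] [0.6614 0.2666]
64 211 340 [0.572 0.268] [0.6605 0.259 ]
76 211 339 [0.5708 0.2602] [0.6597 0.2513]
88 212 338 [0.5704 0.2523] [0.6588 0.2434]
100 212 337 [0.5692 0.2442] [0.6579 0.2353]
112 213 336 [0.5688 0.2359] [0.657 0.227]
124 213 335 [0.5676 0.2275] [0.6561 0.2186]
136 214 334 [0.5671 0.2188] [0.6552 0.2099]
148 214 334 [0.5658 0.21  ] [0.6549 0.201 ]
160 215 333 [0.5653 0.2008] [0.654  0.1919]
172 216 332 [0.5647 0.1915] [0.653  0.1827]
184 216 331 [0.5634 0.182 ] [0.6519 0.1732]
196 217 330 [0.5628 0.1723] [0.6509 0.1634]
208 225 284 [0.5677 0.1617] [0.6143 0.157 ]
```

```bash
python3 -m jog '{"offset":[[28,4,0],[28,4,0],[27,5,15],[0,0,25],[0,0,20]],"turn":[[0,0,0],[0,0,0],[0,0,0],[0,0,0],[0,0,0]]}' >/dev/null
python3 -m jog '{"offset":[[0,0,14],[0,0,10],[0,0,0],[0,0,0]],"turn":[[0,0,0],[0,0,0],[0,0,0],[0,0,0]]}'
python3 - <<'E'
from h import *
plan(.615,.25,.192,np.radians(84.2))
E
```

```text
time_s: 32.88
tool_pos: [0.6159, 0.2491, 0.1971]
eef_rot: [-3.141, 0.0, 1.468]
contact_force: [-0.4, 0.9, -0.8]
opening: 0.113
gripper_force: 58.9
t 32.88 pos [0.6159 0.2491 0.1971] yaw 1.468 rpy err [-3.141  0.   ] op 0.113
offset [ 0.8 -1.   5.1]
turn -0.1 to yaw 1.47 offset after turn [ 0.9 -1.   5.1]
```

```bash
python3 -m jog '{"offset":[[0,0,2],[0,0,2],[0,0,1],[0,0,0]],"turn":[[0,0,0],[0,0,0],[0,0,0],[0,0,0]]}'
python3 -m jog '{"offset":[[0,0,0],[0,0,0],[0,0,0],[0,0,0],[0,0,0]],"turn":[[0,0,0],[0,0,0],[0,0,0],[0,0,0],[0,0,0]]}' 38
python3 -m jog '{"offset":[[0,0,-10],[0,0,-30],[0,0,-30],[0,0,-40],[0,0,-20]],"turn":[[0,0,0],[0,0,0],[0,0,0],[0,0,0],[0,0,0]]}' 
python3 -m jog '{"offset":[[-38,0,-15],[-38,0,-15],[-38,0,-15],[0,0,0],[0,0,0]],"turn":[[0,0,0],[0,0,0],[0,0,0],[0,0,0],[0,0,0]]}' 
python3 - <<'E'
from h import *
for c in("scene","side","wrist"):
    im=arm.get_image(c);print(c);find(im,["knob_a","tenon_a","handle"])
    if c=="scene": a=im["pixels"][80:310,100:370]
    elif c=="side": b=im["pixels"][120:300,200:350]
w=im["pixels"]
a=cv2.resize(a,(460,392));b=cv2.resize(b,(330,392))
cv2.imwrite("pics/final.png",np.hstack([a,b])[:,:,::-1])
E
```

```text
time_s: 33.22
tool_pos: [0.6161, 0.25, 0.1929]
eef_rot: [3.141, -0.0, 1.469]
contact_force: [0.4, -0.6, -0.6]
opening: 0.118
gripper_force: 59.0
time_s: 33.63
tool_pos: [0.616, 0.2501, 0.1925]
eef_rot: [3.141, -0.0, 1.469]
contact_force: [0.3, 0.4, 0.4]
opening: 0.379
gripper_force: 0.0
time_s: 34.05
tool_pos: [0.617, 0.2504, 0.3284]
eef_rot: [3.134, -0.003, 1.469]
contact_force: [2.2, 1.5, 0.7]
opening: 0.382
gripper_force: 0.0
time_s: 34.47
tool_pos: [0.6047, 0.1347, 0.3699]
eef_rot: [3.138, -0.001, 1.465]
contact_force: [0.8, 0.5, -0.2]
opening: 0.381
gripper_force: 0.0
scene
knob_a 0.57 [212 210  16  20] [ 0.632 -0.046  0.018]
knob_a 0.56 [223 227  10  16] [0.646 0.024 0.018]
tenon_a 0.61 [182 179  17  10] [ 0.62  -0.221  0.007]
handle 0.79 [289 273  34  32] [0.609 0.254 0.018]
side
knob_a 0.69 [293 200  10  11] [ 0.639 -0.038  0.018]
knob_a 0.58 [288 186  10  15] [0.643 0.033 0.018]
knob_a 0.47 [263 153  32  36] [0.603 0.222 0.018]
tenon_a 0.61 [307 244  12  16] [ 0.627 -0.226  0.007]
handle 0.49 [265 148  10  21] [0.619 0.246 0.018]
wrist
knob_a 0.72 [293 314  15  31] [ 0.632 -0.049  0.018]
handle 0.95 [257  54  29 108] [0.615 0.25  0.018]
```

View pics/final.png

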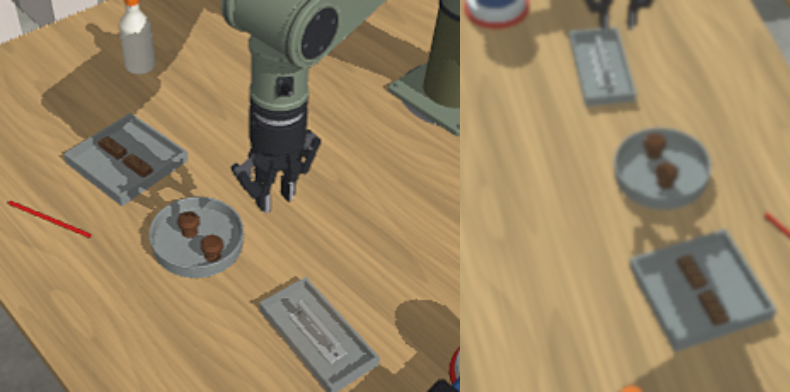

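The final composite shows both knobs upright in the round tray (at about (188,222) and (212,246)). Both tenons lie flat end to end in the square tray (at about (112,147) and (138,165)), and the handle stands in the long tray (at about (312,330)). The sander and glue bottle have not moved.

```bash
python3 -c "
from station import arm
print(arm.finish_job())"
```

```text
the job is handed in; nothing more can be done
None
```

I handed the job in at about 35 s of robot time: both knobs, both tenons and the handle were in their trays, and the last pictures showed them resting as asked, with the sander and glue bottle untouched; no verdict came back.

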